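# Push the vial rack home into its locating corner

### The job

Push the grey vial rack along the bench with your fingers until it sits home in the metal locating corner: one long side flush against the long stop bar and its left end flush against the short stop bar. Only push the rack by its sides: do not lift or tip it, do not touch the vials in it, and leave the bottles, the beaker and the loose vial alone. Finish with the fingers clear of the rack.

Things in the scene. Friction and masses are not known exactly. Their poses are not given: they have to be found in the camera images.
- dock: Fixed L of two plain aluminium bars 12 mm thick, 25 mm high. Origin: inside corner of the L, at bench height. Long stop bar: 250 mm along the dock's own -y, its inner face is the plane x = 0, facing dock -x (roughly to the robot). Short stop bar: 110 mm along dock -x, its inner face is the plane y = 0, facing dock -y (robot's right). Turned up to 0.2 rad about the vertical.
- rack: Loose grey block, 90 mm (own x) by 120 mm (own y) by 42 mm high, plain upright faces; 0.4 to 0.9 kg, slides with friction of a few N. Origin: centre of underside, z up. Starts on the robot's side of the long bar, right of the short bar, turned up to 0.35 rad from the dock. Seated, its axes are parallel to the dock's and its origin is at x = -45, y = -60 mm in the dock's frame.
- vials: Ten glass vials with white caps, 15 mm wide, fixed in the rack's top in 3 rows of up to 4; their caps reach 70 mm above the bench and they keep 15 mm inside the rack's faces. Same origin and axes as the rack. Not to be touched.
- rack_far_left (a point): Lower corner of the rack at its own +x, +y (45, 60 mm from the rack's origin): the corner that goes into the corner of the dock.
- rack_far_right (a point): Lower corner of the rack at its own +x, -y: the other end of the long side that goes against the long stop bar.
- rack_near_left (a point): Lower corner of the rack at its own -x, +y: the other end of the short side that goes against the short stop bar.
- reagent_bottle: Clear glass bottle with a paper label and a screw cap, 64 mm wide, 140 mm high, origin at the centre of its base. A bystander.
- wash_bottle: White plastic wash bottle, 60 mm wide, with a thin bent spout up to 158 mm high that reaches out 48 mm along its own +y, origin at the centre of its base. A bystander.
- beaker: Small open glass beaker, 68 mm wide, 85 mm high, origin at the centre of its base. A bystander.
- spare_vial: A single loose capped glass vial, 30 mm wide, 57 mm high, standing upright beyond the long stop bar. Origin at the centre of its base. A bystander.
Things that resemble listed ones, but are neither listed nor needed, are in the scene too. Leave any blue look-alike of the rack alone.

How it is judged (in metres and radians):
At the end, for the whole second after the job is handed in: The rack stands flat and still on the bench in the corner, with no gap over 4 mm between its long +x side and the long stop bar (at both ends) nor between its +y end and the short stop bar (at both ends), and the robot is clear of it (x of each of rack_far_left, rack_far_right in the frame of dock above -0.004 m and y of each of rack_far_left, rack_near_left in the frame of dock above -0.004 m and horizontal distance between rack_far_left and dock below 0.006 m and height (world z) of rack below 0.003 m and angle between rack's own z axis and vertical below 0.03 rad and linear speed of rack below 0.01 m/s); the robot touches nothing.
It fails at once if the rack is lifted or tipped (height (world z) of rack above 0.008 m or angle between rack's own z axis and vertical above 0.12 rad).
It fails at once if the vials are touched (contact force between any of the fingers, the arm and vials above 0.5 N).
It fails at once if a bottle, the beaker or the loose vial is shifted more than 15 mm or tipped (distance of any of reagent_bottle, wash_bottle, beaker, spare_vial from where it was at the start of the episode above 0.015 m or angle between any of reagent_bottle, wash_bottle, beaker, spare_vial's own z axis and vertical above 0.2 rad).
It also fails if it takes over 61 s, if anything falls off the work surface, if the arm or the gripper's body presses on something with over 40 N, if the wrist force passes 120 N, or if a joint passes its speed limit or range.

### The arm

A 6-joint arm with a two-finger parallel gripper is mounted at the origin on the work surface. World frame = base frame: x ahead of the robot, y to its left, z up, the work surface at z = 0. Lengths are in mm, angles in rad, forces in N, time in s.
With the tool pointing down it reaches from about 275 to 750 mm from the base axis. Payload 10.2 kg.
Tool frame: the origin (TCP) lies between the finger pads; the fingertips stand 11 mm ahead of it and the grasp point (between the pads) lies 8 mm behind it (ctrl.nose_length is the distance from the TCP to the fingertips, in mm); x points along the fingers, y is the direction in which the jaws open and shut, and the axes are right-handed (so a half turn about x gives the same grasp; the last joint's range is limited). The gripper opens to 85 mm and grips with 20 to 120 N. Pads are 22 mm wide; open, the fingers measure 114 mm over their backs; the gripper's body (76 mm by 85 mm) begins 54 mm behind the grasp point. The pads swing forward as they close: fully open they stand 13 mm farther back than shut.
Start: joints at [0.933, 0.313, 1.498, -0, 1.331, -0.223], TCP at [211.592, 480.479, 242.294] pointing down, gripper open.
Joint ranges: [-2.94, 2.94], [-0.97, 2.17], [0.19, 2.56], [-1.23, 4.37], [0.02, 3.11], [-2.88, 2.88]. Speed limits (rad/s): [2.39, 2.39, 3.01, 3.14, 3.14, 3.14].

### API

Orientations are given as a unit quaternion [w, x, y, z].
In Python, from rig import ctrl, capture, ticket gives the robot as it stands.
- The arm moves only by the tool step_arm, never from a script. Its argument "commands" is a list of rows, each a list of 2 entries, a list of its own where there are three numbers: the shift along the world's x, y, z normalised to -1 to 1, where 1 is 0.04 m, then the turn about the world's z normalised to -1 to 1, where 1 is 180 degrees. A call has 1 to 5 rows; each row shifts and turns the commanded pose from where the row before left it; what a row does not reach is not made up. A row lasts 1/10 s, in which the tool goes at most 50 mm and 8.59 degrees, less where a joint would pass 70% of its speed; a pose out of reach is approached as far as the arm can. A call with a number of a shift or a turn outside -1 to 1 is refused whole. A call with a gripper value outside its range is refused whole. "gripper" is the closure, from -1 (fully open) to 1 (shut), so that 0 is half open, set as the call begins (left out, the last holds). The fingers move at their own pace and stop on an object; "force" is the grip in N (left out, the last holds). Time passes only in rows, so rows that do not move let the fingers close. It gives the time, the measured TCP pose, the force and the opening at its end, in the units of the state.
- ctrl.sense(): the state, without advancing time (a new reading comes with each control period).
- capture(name): name is "side" or "top" or "wrist"; returns a dict with "image" (384x512x3 uint8, blue, green, red), "fov_y" (degrees; the focal length in pixels is half the picture's height over the tangent of half this angle, whatever the lens; pixels are square), "cx", "cy" (the principal point, pixels), "origin" and "orientation" of the camera in the world. Camera axes: x right, y down, z forward; pixel columns grow to the right and rows downward; lengths in mm; the calibration is good to about 2 mm. A picture is of the moment at which its call begins. There is no depth.
- ticket.finish_job(): hands the job in, once; it reports no verdict.
The state is a dict: "time_s": time; "joints": joint angles; "dq": joint speeds; "tau": joint torques, N m; "eef_pos": TCP position; "ee_rot": TCP orientation; "force": force on the tool from outside, world axes, zero at the start; "wrist_torque": the same for the moment, N m; "grip_width": opening from 0.0 (shut) to 1.0 (fully open).
Only numpy, scipy, OpenCV 4.12 (cv2) and the standard library are available. Lean on these libraries where they do the work, as an engineer would, in place of code of your own. Each camera call takes 0.05 s, during which the arm holds its last target.

## Working session

There is one attempt and no reset: what is moved stays moved. The work goes in short steps, Python scripts to look and compute and a tool call to move; the robot and the scene stay as the last step left them, time stands still between calls to the robot, and variables do not carry over. Pictures are saved under pics/ and viewed, and the job is handed in when it is done.

Besides the shell and the picture viewer there is one more tool, called after "Emit:" as name(argument=value, ...), one argument or row to a line, values as JSON. step_arm: Moves the arm, as the interface text tells. Its arguments: {"type":"object","properties":{"commands":{"type":"array","items":{"type":"array"}},"gripper":{"type":"number"},"force":{"type":"number"}},"required":["commands"]}

```bash
mkdir -p pics; cat > h.py <<'E'
import numpy as np, cv2
from scipy.spatial.transform import Rotation as R
from rig import ctrl, capture, ticket
def cam(n):
    d=capture(n); q=np.array(d['orientation'],float)
    d['R']=R.from_quat([q[1],q[2],q[3],q[0]]).as_matrix(); d['f']=192/np.tan(np.radians(d['fov_y']/2)); return d
def w(d,u,v,z):
    r=d['R']@np.array([(u-d['cx'])/d['f'],(v-d['cy'])/d['f'],1]); o=np.array(d['origin']); return o+r*(z-o[2])/r[2]
def pr(d,p):
    c=d['R'].T@(np.array(p,float)-np.array(d['origin'])); return d['f']*c[0]/c[2]+d['cx'],d['f']*c[1]/c[2]+d['cy']
E
python3 - <<'E'
from h import *
import pickle
for n in ['top','side']:
    d=cam(n); cv2.imwrite(f'pics/{n}0.png',cv2.resize(d['image'],(800,600),interpolation=cv2.INTER_CUBIC)); pickle.dump(d,open(f'{n}0.pkl','wb'))
    print(n,d['origin'],d['orientation'],d['fov_y'],d['cx'],d['cy'])
print(ctrl.sense(),ctrl.nose_length)
E
```

```text
top [ 309.36695348  -61.51209049 1396.60031426] [ 0.07143241 -0.69689774  0.71061233 -0.06527693] 43.12548270668711 254.9561437863616 184.05084947782933
side [ 306.5964304  -663.1344179   791.95546959] [-0.34898797  0.91561389 -0.18694806  0.07006439] 50.242939743833475 255.56716791953403 197.7807708180176
{'time_s': 0.1, 'joints': array([ 9.32595607e-01,  3.13401594e-01,  1.49832399e+00, -1.94518746e-05,
        1.33095349e+00, -2.23413983e-01]), 'dq': array([-2.43054414e-04,  8.11854374e-04, -7.78229658e-04,  2.05727273e-03,
       -8.74036891e-04,  1.11251357e-05]), 'tau': array([ 2.03474039e-03, -4.12898254e+01, -2.60141551e+01, -2.09291593e-04,
        3.06674672e-03,  6.35084007e-05]), 'eef_pos': array([211.4763036 , 480.31217117, 241.80239363]), 'ee_rot': array([ 0.69180007,  0.14524681,  0.69210874, -0.14595041]), 'force': array([-0.24117218, -0.27818646, -0.15978705]), 'wrist_torque': array([ 0.02695594, -0.05649073, -0.00439806]), 'grip_width': 0.9992434818644373} 11.0
```

View pics/top0.png

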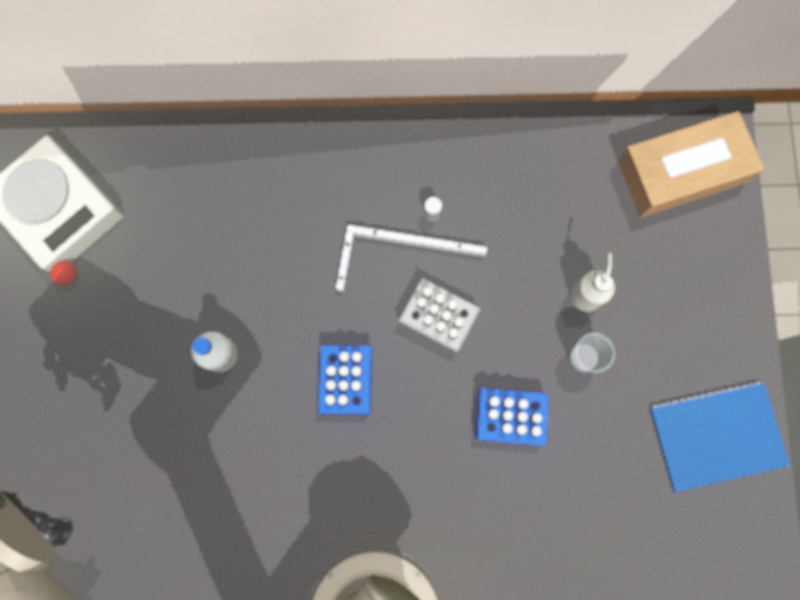

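View pics/side0.png

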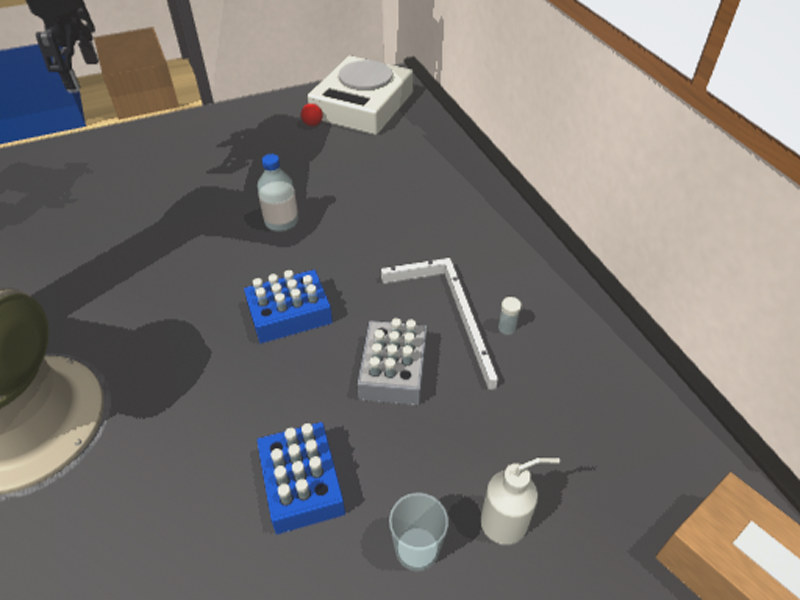

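The top view shows the grey rack at about (440,315). The blue look-alikes are at (345,380) and (513,416). The dock's inside corner is near (353,237), and the loose vial is at (433,206) beyond the long bar. The grey block fits the description, so I'll confirm it in an enlarged crop.

```bash
python3 - <<'E'
import pickle,cv2
d=pickle.load(open('top0.pkl','rb')); im=d['image'][135:235,205:325]
cv2.imwrite('pics/top0c.png',cv2.resize(im,None,fx=6,fy=6,interpolation=cv2.INTER_CUBIC))
d=pickle.load(open('side0.pkl','rb')); im=d['image'][155:265,215:325]
cv2.imwrite('pics/side0c.png',cv2.resize(im,None,fx=5,fy=5,interpolation=cv2.INTER_CUBIC))
E
```

```text
(no output)
```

View pics/top0c.png

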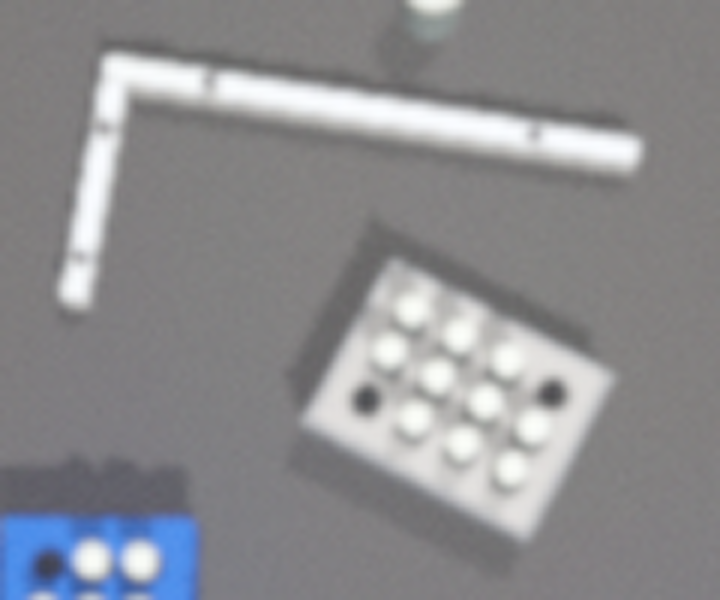

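View pics/side0c.png

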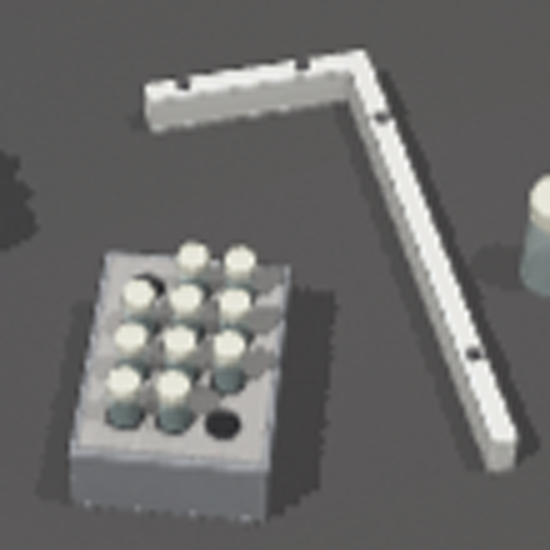

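The crop confirms the grey rack, with 10 vials and its far-left top corner at crop (395,258). I'll compute the poses and overlay them as a check.

```bash
cat > ov.py <<'E'
from h import *
import pickle
def box(d,im,s,o,x,y,a,x0,x1,y0,y1,h,col):
    c,sn=np.cos(a),np.sin(a)
    P=lambda X,Y,Z:tuple(int(round(k)) for k in ((np.array(pr(d,[x+c*X-sn*Y,y+sn*X+c*Y,Z]))-o+.5)*s))
    q=[(x0,y0),(x1,y0),(x1,y1),(x0,y1)]
    for i in range(4):
        for z in (0,h): cv2.line(im,P(*q[i],z),P(*q[(i+1)%4],z),col if z else (0,0,255),1)
def over(name,d,dock,rack,crop,s):
    y0,y1,x0,x1=crop; im=cv2.resize(d['image'][y0:y1,x0:x1],None,fx=s,fy=s,interpolation=cv2.INTER_CUBIC); o=np.array([x0,y0])
    box(d,im,s,o,*dock,0,12,-250,12,25,(0,160,0)); box(d,im,s,o,*dock,-110,0,0,12,25,(0,160,0))
    if rack is not None: box(d,im,s,o,*rack,-45,45,-60,60,42,(255,0,0))
    cv2.imwrite(name,im)
E
python3 - <<'E'
from ov import *
d=pickle.load(open('top0.pkl','rb')); s=pickle.load(open('side0.pkl','rb'))
P=np.array([w(d,205+(u+.5)/6-.5,135+(v+.5)/6-.5,42)[:2] for u,v in [(395,258),(615,377),(527,543),(303,422)]])
print(P,np.linalg.norm(np.roll(P,-1,0)-P,axis=1))
S=np.array([w(s,215+(u+.5)/5-.5,155+(v+.5)/5-.5,42)[:2] for u,v in [(292,263),(268,468),(72,455),(107,253)]]);print(S,np.linalg.norm(np.roll(S,-1,0)-S,axis=1))
r=lambda P:(P.mean(0),np.arctan2(*(P[0]-P[3])[::-1]),np.arctan2(*(P[1]-P[2])[::-1]), np.arctan2(*(P[0]-P[1])[::-1])-np.pi/2)
print(r(P),r(S))
D=[w(d,205+(u+.5)/6-.5,135+(v+.5)/6-.5,25)[:2] for u,v in [(108,50),(642,135),(60,300)]];print(D)
a=np.arctan2(*(D[0]-D[1])[::-1])-np.pi/2
c=np.array([[np.cos(a),-np.sin(a)],[np.sin(a),np.cos(a)]]);dk=D[0]+c@[-12,-12];print(a,dk)
T=[w(s,215+(u+.5)/5-.5,155+(v+.5)/5-.5,25)[:2] for u,v in [(368,50),(516,432),(145,88)]];print(T, 'a',np.arctan2(*(T[0]-T[1])[::-1])-np.pi/2)
dock=(*dk,a); m=(P.mean(0)+S.mean(0))/2; rk=(*m,np.mean(r(P)[1:]))
print(dock,rk); pickle.dump((dock,rk),open('pose.pkl','wb'))
over('pics/ot.png',d,dock,rk,(135,235,205,325),6); over('pics/os.png',s,dock,rk,(155,265,215,325),5)
E
```

```text
[[ 592.97090068  -96.50715441]
 [ 533.64888553 -198.55171843]
 [ 456.20943781 -154.58487814]
 [ 515.20389766  -51.39242144]] [118.03471747  89.05027293 118.8655939   89.90576116]
[[ 593.2145996   -91.87280687]
 [ 533.823481   -195.84634462]
 [ 456.57170681 -155.28301655]
 [ 513.71960908  -51.00963035]] [119.74055922  87.25376897 118.90677779  89.38261975]
(array([ 524.50828042, -125.25904311]), np.float64(-0.5256787697753228), np.float64(-0.5163744424263046), np.float64(-0.526581716915925)) (array([ 524.33234912, -123.5029496 ]), np.float64(-0.4748121551479384), np.float64(-0.4835093737291402), np.float64(-0.5189841874125298))
[array([703.08520132,  40.47161296]), array([ 654.88237289, -217.96662506]), array([579.26911483,  64.21640223])]
-0.18439705769321968 [689.08839139  30.87529535]
[array([700.56491464,  42.34980691]), array([ 651.69560816, -211.71850132]), array([578.82218688,  62.73004012])] a -0.19002630582412827
(np.float64(689.0883913917089), np.float64(30.87529534668996), np.float64(-0.18439705769321968)) (np.float64(524.4203147701421), np.float64(-124.38099635294995), np.float64(-0.5228783097058508))
```

View pics/ot.png

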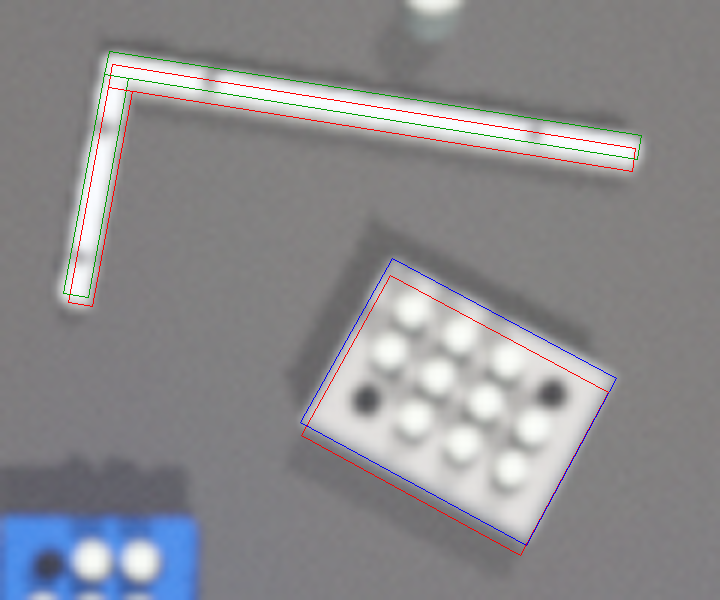

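View pics/os.png

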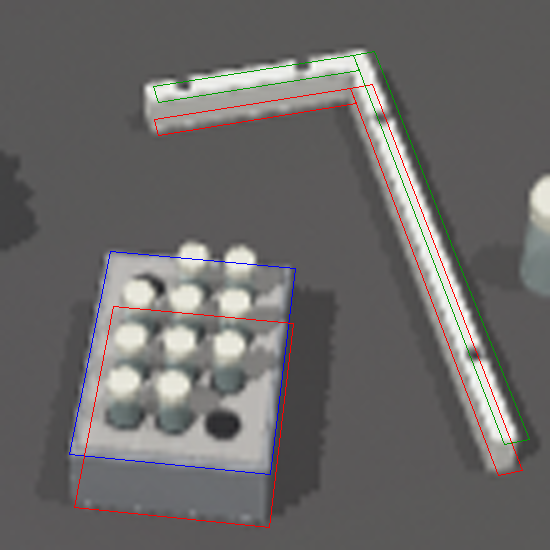

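```bash
python3 - <<'E'
from h import *
import pickle
s=ctrl.sense(); q=s['ee_rot']; M=R.from_quat([q[1],q[2],q[3],q[0]]).as_matrix(); print(M.round(3)); print('jaw yaw',np.degrees(np.arctan2(M[1,1],M[0,1])))
d=pickle.load(open('top0.pkl','rb'))
for n,P,z in [('blue1',[(320,346),(371,346),(371,414),(319,414)],42),('blue2',[(480,388),(548,392),(545,445),(477,441)],42),('beaker',[(572,353)],60),('bottle',[(236,352)],100),('wash',[(574,290)],60)]:
    print(n,[w(d,u*.64,v*.64,z)[:2].round().tolist() for u,v in P])
a=-.187; c=np.array([[np.cos(a),-np.sin(a)],[np.sin(a),np.cos(a)]])
for p in [(-225,-190),(-100,-185),(-45,-260)]: print(p,np.array([688,31])+c@p)
print(c)
E
```

```text
[[-0.001  0.403  0.915]
 [-0.001  0.915 -0.403]
 [-1.    -0.001 -0.   ]]
jaw yaw 66.23474269555935
blue1 [[471.0, 90.0], [469.0, -1.0], [349.0, 0.0], [351.0, 92.0]]
blue2 [[391.0, -193.0], [382.0, -313.0], [290.0, -303.0], [299.0, -184.0]]
beaker [[448.0, -356.0]]
bottle [[457.0, 228.0]]
wash [[561.0, -366.0]]
(-225, -190) [ 431.59927482 -113.85740618]
(-100, -185) [ 555.34963399 -132.18357883]
(-45, -260) [ 595.44738279 -216.10122025]
[[ 0.98256639  0.18591204]
 [-0.18591204  0.98256639]]
```

Emit:
step_arm(
  commands=[
    [[0.3,-0.8,0],0.036],
    [[0.3,-0.8,0],0.036],
    [[0.3,-0.8,0],0],
    [[0.3,-0.8,0],0],
    [[0.3,-0.8,0],0],
  ],
  gripper=-0.4,
)

```text
time_s: 0.6
eef_pos: [271.7, 319.1, 242.1]
ee_rot: [0.704, 0.066, 0.704, -0.067]
force: [1.4, 0.6, 0.8]
grip_width: 0.701
```

Emit:
step_arm(
  commands=[
    [[0.3,-0.8,0],0],
    [[0.3,-0.8,0],0],
    [[0.3,-0.8,0],0],
    [[0.3,-0.8,0],0],
    [[0.3,-0.8,0],0],
  ],
)

```text
time_s: 1.1
eef_pos: [331.7, 159.2, 242.2]
ee_rot: [0.704, 0.067, 0.704, -0.067]
force: [0.6, 0.7, -0.3]
grip_width: 0.697
```

Emit:
step_arm(
  commands=[
    [[0.3,-0.8,0],0],
    [[0.3,-0.8,0],0],
    [[0.3,-0.8,0],0],
    [[0.3,-0.8,0],0],
    [[0.3,-0.8,0],0],
  ],
)

```text
time_s: 1.6
eef_pos: [391.7, -0.9, 242.2]
ee_rot: [0.704, 0.067, 0.704, -0.067]
force: [0.7, 0.2, 0.4]
grip_width: 0.704
```

Emit:
step_arm(
  commands=[
    [[0.33,-0.94,0],0],
    [[0.33,-0.94,0],0],
    [[0.33,-0.94,0],0],
    [[0,0,-0.9],0],
    [[0,0,-0.9],0],
  ],
)

```text
time_s: 2.1
eef_pos: [431.4, -113.4, 169.3]
ee_rot: [0.704, 0.067, 0.704, -0.067]
force: [0.5, -0.0, -0.9]
grip_width: 0.7
```

Emit:
step_arm(
  commands=[
    [[0,0,-0.9],0],
    [[0,0,-0.9],0],
    [[0,0,0],0],
  ],
)

```text
time_s: 2.4
eef_pos: [429.0, -111.2, 95.0]
ee_rot: [0.701, 0.068, 0.707, -0.065]
force: [0.1, -0.3, 0.8]
grip_width: 0.7
```

```bash
python3 - <<'E'
from ov import *
print(ctrl.sense()['eef_pos'])
for n in ['side','wrist']:
    d=cam(n); cv2.imwrite(f'pics/{n}1.png',d['image'])
E
```

```text
[ 428.98275197 -111.18524535   94.95238721]
```

View pics/side1.png

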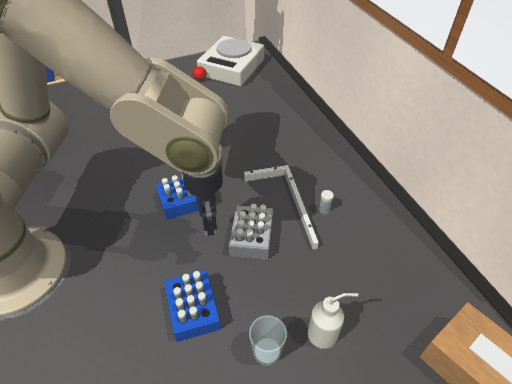

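View pics/wrist1.png

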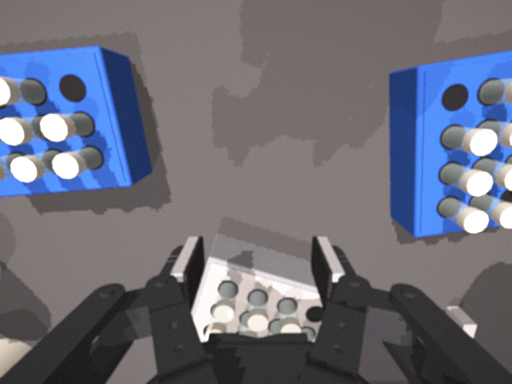

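The wrist view shows the rack between and ahead of the fingers, with both blue racks clear to either side. I'm lowering to pushing height now.

Emit:
step_arm(
  commands=[
    [[0,0,-0.6],0],
    [[0,0,-0.6],0],
    [[0,0,-0.5],0],
    [[0,0,-0.15],0],
    [[0,0,0],0],
  ],
)

```text
time_s: 3.0
eef_pos: [431.8, -112.7, 25.3]
ee_rot: [0.704, 0.066, 0.704, -0.067]
force: [0.3, 0.0, 0.6]
grip_width: 0.699
```

```bash
python3 - <<'E'
from ov import *
s=ctrl.sense();print(s['eef_pos'],s['joints'].round(3),s['force'])
d=cam('side');cv2.imwrite(f'pics/side2.png',cv2.resize(d['image'][120:280,150:330],None,fx=4,fy=3.75,interpolation=cv2.INTER_CUBIC))
E
```

```text
[ 431.82632016 -112.66182697   25.28102623] [-0.519  0.465  1.954 -0.     0.721 -1.901] [0.33887393 0.04444075 0.64142812]
```

View pics/side2.png

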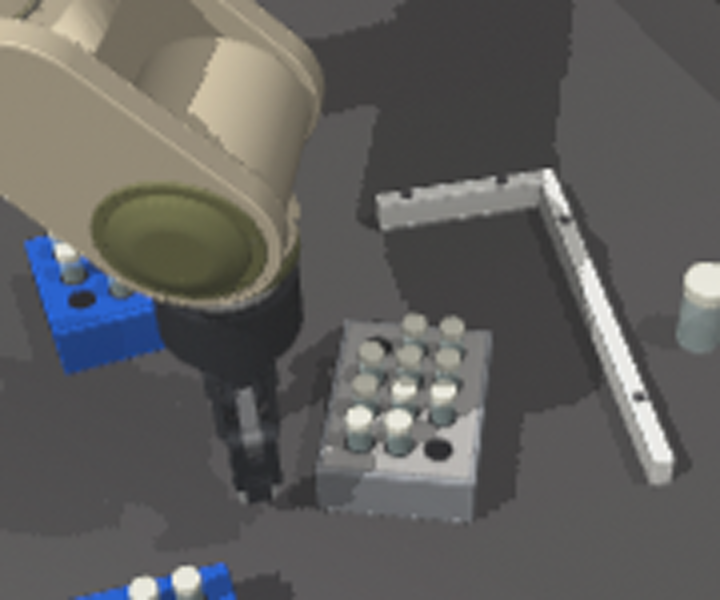

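Emit:
step_arm(
  commands=[
    [[0.2,-0.038,-0.08],0],
    [[0.2,-0.038,0],0],
    [[0.15,-0.028,0],0],
    [[0.15,-0.028,0],0],
    [[0.15,-0.028,0],0],
  ],
)

```text
time_s: 3.55
eef_pos: [465.4, -118.7, 21.0]
ee_rot: [0.704, 0.067, 0.704, -0.066]
force: [-3.1, -0.8, 0.7]
grip_width: 0.701
```

Emit:
step_arm(
  commands=[
    [[0.15,-0.028,0],0],
    [[0.15,-0.028,0],0],
    [[0.15,-0.028,0],0],
    [[0.15,-0.028,0],0],
    [[0.15,-0.028,0],0],
  ],
)

```text
time_s: 4.05
eef_pos: [495.7, -124.4, 21.0]
ee_rot: [0.704, 0.067, 0.704, -0.067]
force: [-2.6, -0.8, -0.6]
grip_width: 0.699
```

```bash
python3 - <<'E'
from ov import *
s=ctrl.sense();print(s['eef_pos'],s['force'])
d=cam('wrist'); print(d['origin']); cv2.imwrite('pics/w3.png',d['image'])
d=cam('side');cv2.imwrite(f'pics/side3.png',cv2.resize(d['image'][120:280,150:330],None,fx=4,fy=3.75,interpolation=cv2.INTER_CUBIC))
E
```

```text
[ 495.71301566 -124.42049443   21.04733146] [-2.63977136 -0.78292872 -0.60491252]
[ 417.90435884 -109.94656748  153.54400419]
```

View pics/side3.png

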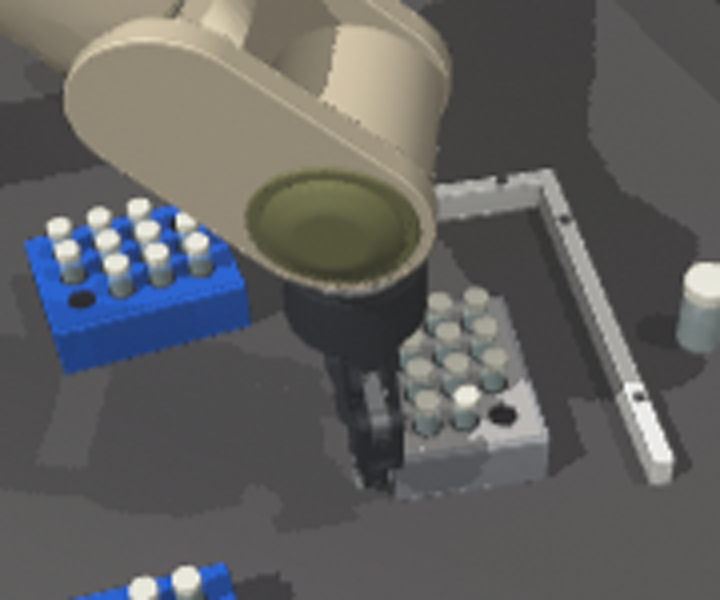

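View pics/w3.png

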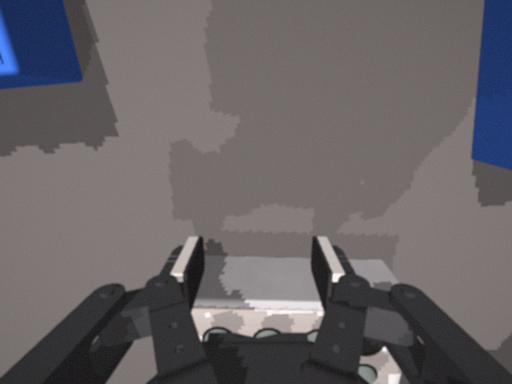

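The rack is aligned with the jaws: in the wrist view the near face is horizontal, from about (195,260) to (385,260). The −y finger sits near the rack's right end, so I'll drift the jaws slightly left as I push.

Emit:
step_arm(
  commands=[
    [[0.154,0.012,0],0],
    [[0.154,0.012,0],0],
    [[0.154,0.012,0],0],
    [[0.154,0.012,0],0],
    [[0.154,0.012,0],0],
  ],
)

```text
time_s: 4.65
eef_pos: [526.5, -121.8, 21.0]
ee_rot: [0.704, 0.067, 0.704, -0.067]
force: [-3.6, -0.2, -0.8]
grip_width: 0.701
```

Emit:
step_arm(
  commands=[
    [[0.12,-0.022,0],0],
    [[0.12,-0.022,0],0],
    [[0.12,-0.022,0],0],
    [[0.12,-0.022,0],0],
  ],
)

```text
time_s: 5.05
eef_pos: [545.6, -125.5, 21.1]
ee_rot: [0.704, 0.067, 0.704, -0.067]
force: [-2.9, -0.0, -1.3]
grip_width: 0.7
```

```bash
python3 - <<'E'
from ov import *
s=ctrl.sense();print(s['eef_pos'],s['force'])
d=cam('wrist'); cv2.imwrite('pics/w4.png',d['image'])
d=cam('side');cv2.imwrite(f'pics/side4.png',cv2.resize(d['image'][120:280,150:330],None,fx=4,fy=3.75,interpolation=cv2.INTER_CUBIC))
E
```

```text
[ 545.55040017 -125.52268378   21.05572216] [-2.86002939 -0.03729684 -1.30347371]
```

View pics/side4.png

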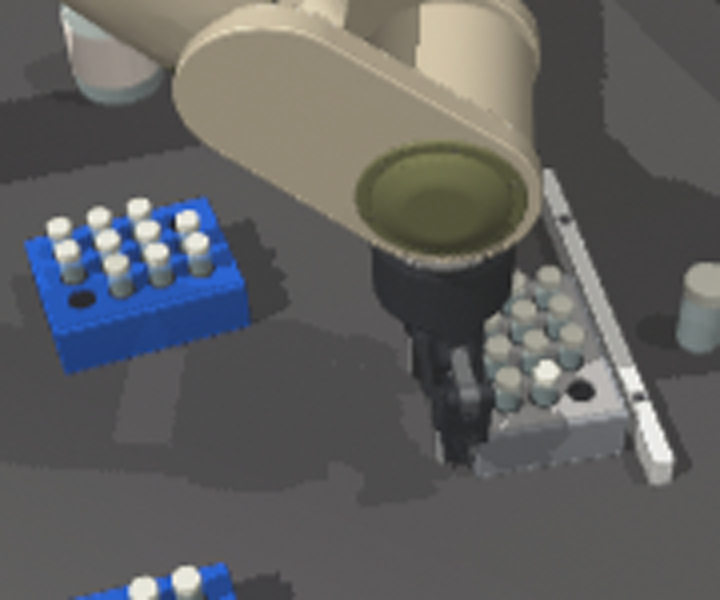

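View pics/w4.png

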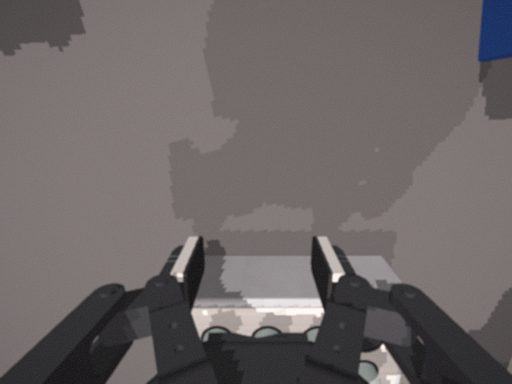

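Aligned, about 10 mm short of the long bar. I'll creep in until the force rises.

Emit:
step_arm(
  commands=[
    [[0.06,-0.011,0],0],
    [[0.06,-0.011,0],0],
    [[0.06,-0.011,0],0],
    [[0.05,-0.01,0],0],
  ],
)

```text
time_s: 5.55
eef_pos: [554.0, -127.1, 21.2]
ee_rot: [0.703, 0.067, 0.705, -0.066]
force: [-18.3, 1.6, 13.4]
grip_width: 0.7
```

Emit:
step_arm(
  commands=[
    [[0.025,-0.005,0],0],
    [[0.025,-0.005,0],0],
  ],
)

```text
time_s: 5.75
eef_pos: [554.0, -127.1, 21.1]
ee_rot: [0.701, 0.067, 0.707, -0.066]
force: [-24.2, 2.1, 17.8]
grip_width: 0.702
```

Force jumped to 18–24 N, so the rack is against the long bar. Next I back off, rise, turn the jaws −90° and go to the right end.

Emit:
step_arm(
  commands=[
    [[-0.25,0.047,0],0],
    [[-0.25,0.047,0],0],
    [[-0.1,0.02,0.8],0],
    [[0,0,0.8],0],
    [[0,0,0.8],-0.045],
  ],
  gripper=0.2,
)

```text
time_s: 6.25
eef_pos: [532.9, -123.2, 118.6]
ee_rot: [0.698, 0.117, 0.697, -0.117]
force: [0.9, -0.6, 0.6]
grip_width: 0.4
```

Emit:
step_arm(
  commands=[
    [[0,0,0.8],-0.045],
    [[0.3,-0.4,0],-0.045],
    [[0.3,-0.4,0],-0.045],
    [[0.3,-0.4,0],-0.045],
    [[0.3,-0.4,0],-0.045],
  ],
)

```text
time_s: 6.75
eef_pos: [581.5, -187.9, 149.4]
ee_rot: [0.614, 0.352, 0.612, -0.352]
force: [-0.8, -0.1, -0.2]
grip_width: 0.399
```

Emit:
step_arm(
  commands=[
    [[0.3,-0.4,0],-0.045],
    [[0.2,-0.3,0],-0.045],
    [[0,0,0],-0.045],
    [[0,0,0],-0.045],
    [[0,0,0],-0.045],
  ],
)

```text
time_s: 7.25
eef_pos: [601.0, -215.3, 149.2]
ee_rot: [0.454, 0.543, 0.453, -0.542]
force: [0.2, -0.2, -0.8]
grip_width: 0.4
```

```bash
python3 - <<'E'
from ov import *
s=ctrl.sense();print(s['eef_pos'],s['force'],s['joints'])
q=s['ee_rot']; M=R.from_quat([q[1],q[2],q[3],q[0]]).as_matrix(); print('jaw yaw',np.degrees(np.arctan2(M[1,1],M[0,1])))
d=cam('wrist'); cv2.imwrite('pics/w5.png',d['image']); print(d['origin'])
d=cam('side');cv2.imwrite(f'pics/side5.png',cv2.resize(d['image'][120:280,150:330],None,fx=4,fy=3.75,interpolation=cv2.INTER_CUBIC))
E
```

```text
[ 600.9990592  -215.32447808  149.15789997] [ 0.24256748 -0.17242995 -0.77386752] [-5.27354872e-01  6.38216747e-01  1.24789679e+00  3.51606122e-04
  1.25375494e+00 -3.48423029e-01]
jaw yaw -10.258289793191382
[ 615.45276508 -137.29892008  281.63568267]
```

View pics/side5.png

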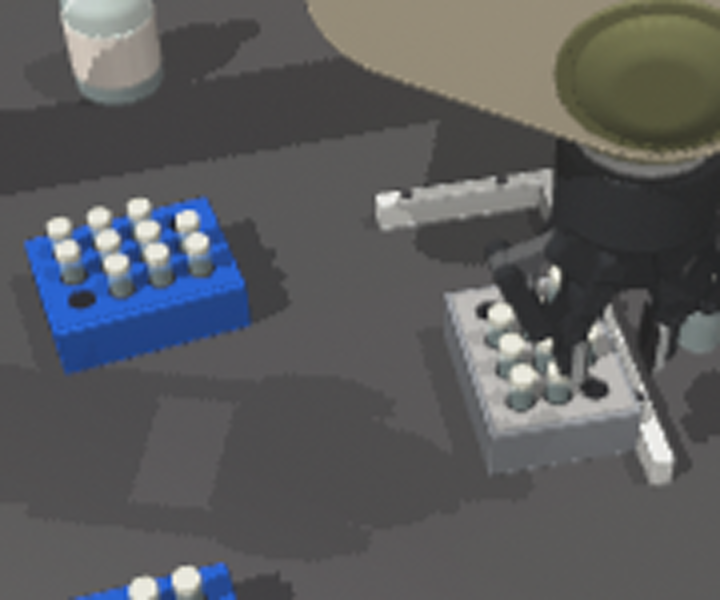

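View pics/w5.png

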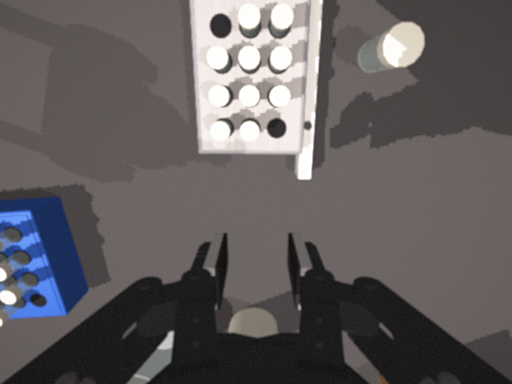

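The wrist view shows the rack aligned along the long bar, with its right end at about row 153, columns 199–300. I'll compute positions from that.

```bash
python3 - <<'E'
from ov import *
d=cam('wrist')
a=-.187; c=np.array([[np.cos(a),-np.sin(a)],[np.sin(a),np.cos(a)]])
D=lambda p:c.T@(np.array(p)[:2]-[688,31])
for u,v,z in [(199,151,42),(300,150,42),(191,0,42),(199,156,0),(299,178,25),(312,179,25),(311,0,25)]:
    p=w(d,u,v,z); print(u,v,p.round(1),D(p).round(1))
print('tcp',D(ctrl.sense()['eef_pos']))
print(pr(d,[*ctrl.sense()['eef_pos'][:2],140]))
E
```

```text
199 151 [ 558.5 -169.7   42. ] [ -89.9 -221.2]
300 150 [ 644.6 -183.9   42. ] [  -2.7 -219.2]
191 0 [579.2 -59.5  42. ] [ -90.  -109.1]
199 156 [ 547.4 -180.4    0. ] [ -98.8 -233.8]
299 178 [ 642.4 -213.7   25. ] [   0.7 -248.9]
312 179 [ 654.5 -216.8   25. ] [  13.1 -249.7]
311 0 [670.2 -70.3  25. ] [   1.4 -102.9]
tcp [ -39.91866233 -258.09702801]
(np.float64(256.0299036752644), np.float64(246.07831891073107))
```

Emit:
step_arm(
  commands=[
    [[-0.17,0.03,-0.8],0],
    [[0,0,-0.8],0],
    [[0,0,-0.8],0],
    [[0,0,-0.6],0],
    [[0,0,-0.2],0],
  ],
)

```text
time_s: 7.9
eef_pos: [592.7, -213.3, 18.6]
ee_rot: [-0.455, -0.54, -0.457, 0.541]
force: [0.7, -0.3, -0.3]
grip_width: 0.4
```

Emit:
step_arm(
  commands=[
    [[0.047,0.246,0],0],
    [[0.038,0.2,0],0],
    [[0.028,0.147,0],0],
    [[0.028,0.147,0],0],
    [[0.028,0.147,0],0],
  ],
)

```text
time_s: 8.4
eef_pos: [601.1, -179.0, 22.7]
ee_rot: [0.456, 0.541, 0.454, -0.541]
force: [-2.6, -5.4, 3.7]
grip_width: 0.399
```

Emit:
step_arm(
  commands=[
    [[0.028,0.147,0],0],
    [[0.028,0.147,0],0],
    [[0.028,0.147,0],0],
    [[0.028,0.147,0],0],
    [[0.028,0.147,0],0],
  ],
)

```text
time_s: 8.9
eef_pos: [606.5, -149.8, 22.7]
ee_rot: [-0.456, -0.541, -0.454, 0.541]
force: [-3.0, -6.5, 4.0]
grip_width: 0.404
```

```bash
python3 - <<'E'
from ov import *
s=ctrl.sense();print(s['eef_pos'],s['force'])
d=cam('wrist'); cv2.imwrite('pics/w6.png',d['image'])
d=cam('side');cv2.imwrite(f'pics/side6.png',cv2.resize(d['image'][120:280,150:330],None,fx=4,fy=3.75,interpolation=cv2.INTER_CUBIC))
E
```

```text
[ 606.53600257 -149.76363611   22.67148822] [-3.00258113 -6.47356644  3.9736102 ]
```

View pics/side6.png

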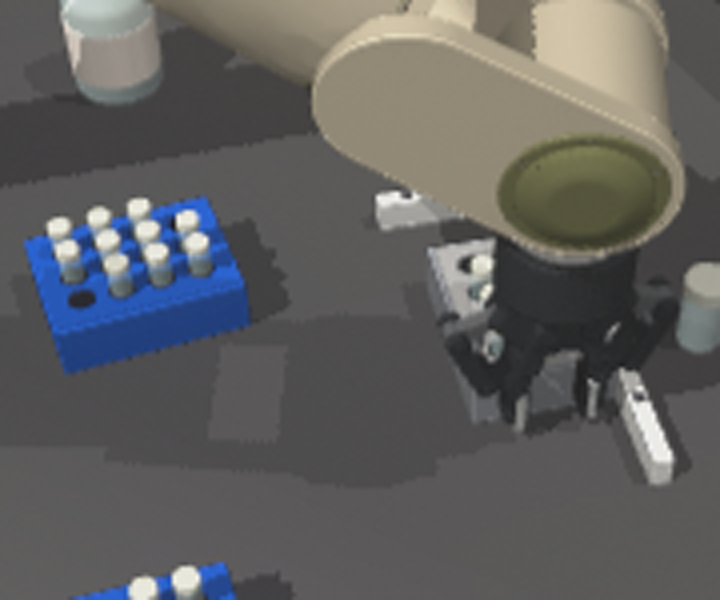

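View pics/w6.png

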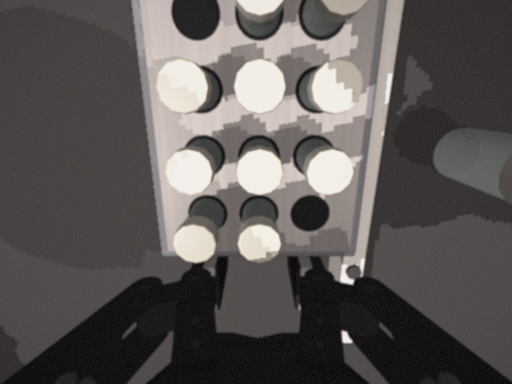

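Contact is good and the caps stay clear of the knuckles, with the nearest cap at (195,243). I'll keep pushing left.

Emit:
step_arm(
  commands=[
    [[0.028,0.147,0],0],
    [[0.028,0.147,0],0],
    [[0.028,0.147,0],0],
    [[0.028,0.147,0],0],
    [[0.028,0.147,0],0],
  ],
)

```text
time_s: 9.5
eef_pos: [612.0, -120.4, 22.2]
ee_rot: [-0.456, -0.541, -0.454, 0.541]
force: [-3.6, -7.6, 5.7]
grip_width: 0.396
```

Emit:
step_arm(
  commands=[
    [[0.028,0.147,0],0],
    [[0.028,0.147,0],0],
    [[0.019,0.1,0],0],
    [[0.019,0.1,0],0],
  ],
)

```text
time_s: 9.9
eef_pos: [615.7, -100.6, 22.1]
ee_rot: [-0.456, -0.541, -0.454, 0.541]
force: [-3.1, -6.9, 4.9]
grip_width: 0.404
```

Emit:
step_arm(
  commands=[
    [[0.01,0.055,0],0],
    [[0.01,0.055,0],0],
    [[0.01,0.05,0],0],
  ],
)

```text
time_s: 10.2
eef_pos: [616.8, -94.3, 22.1]
ee_rot: [-0.456, -0.541, -0.454, 0.541]
force: [-3.6, -7.4, 5.7]
grip_width: 0.399
```

Emit:
step_arm(
  commands=[
    [[0.01,0.05,0],0],
    [[0.01,0.05,0],0],
    [[0.006,0.03,0],0],
  ],
)

```text
time_s: 10.5
eef_pos: [617.8, -89.1, 22.1]
ee_rot: [-0.456, -0.541, -0.454, 0.541]
force: [-4.4, -8.1, 4.3]
grip_width: 0.403
```

Emit:
step_arm(
  commands=[
    [[0.006,0.03,0],0],
    [[0.006,0.03,0],0],
  ],
)

```text
time_s: 10.7
eef_pos: [617.8, -89.0, 22.2]
ee_rot: [-0.456, -0.54, -0.454, 0.542]
force: [-9.1, -22.9, 5.5]
grip_width: 0.403
```

Force rose to 23 N at y' = −131, as predicted for seating. I'm backing off, rising and looking.

Emit:
step_arm(
  commands=[
    [[-0.038,-0.2,0],0],
    [[-0.07,-0.39,0],0],
    [[-0.07,-0.39,0.3],0],
    [[-0.07,-0.39,0.8],0],
    [[-0.04,-0.2,0.8],0],
  ],
)

```text
time_s: 11.2
eef_pos: [605.9, -150.5, 98.5]
ee_rot: [-0.454, -0.542, -0.455, 0.542]
force: [0.2, -0.3, -0.2]
grip_width: 0.398
```

Emit:
step_arm(
  commands=[
    [[0,0,0.9],0],
    [[0,0,0.9],0],
    [[0,0,0],0],
  ],
)

```text
time_s: 11.5
eef_pos: [608.1, -150.2, 175.5]
ee_rot: [0.458, 0.543, 0.452, -0.54]
force: [0.1, 0.3, 0.7]
grip_width: 0.401
```

```bash
python3 - <<'E'
from ov import *
s=ctrl.sense();print(s['eef_pos'],s['force'])
for n,(a,b,e,f) in [('wrist',(0,384,0,512)),('side',(130,240,220,330)),('top',(130,210,205,305))]:
    d=cam(n); pickle.dump(d,open(n+'7.pkl','wb')); k=1.5 if n=='wrist' else 5.4 if n=='side' else 7
    cv2.imwrite(f'pics/{n}7.png',cv2.resize(d['image'][a:b,e:f],None,fx=k,fy=k,interpolation=cv2.INTER_CUBIC))
E
```

```text
[ 608.14400255 -150.19957464  175.45593035] [0.09568988 0.30692818 0.70063378]
```

View pics/side7.png

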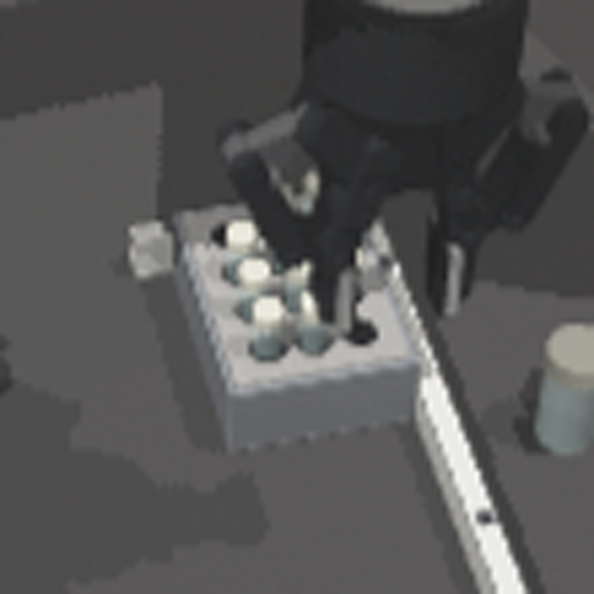

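View pics/wrist7.png

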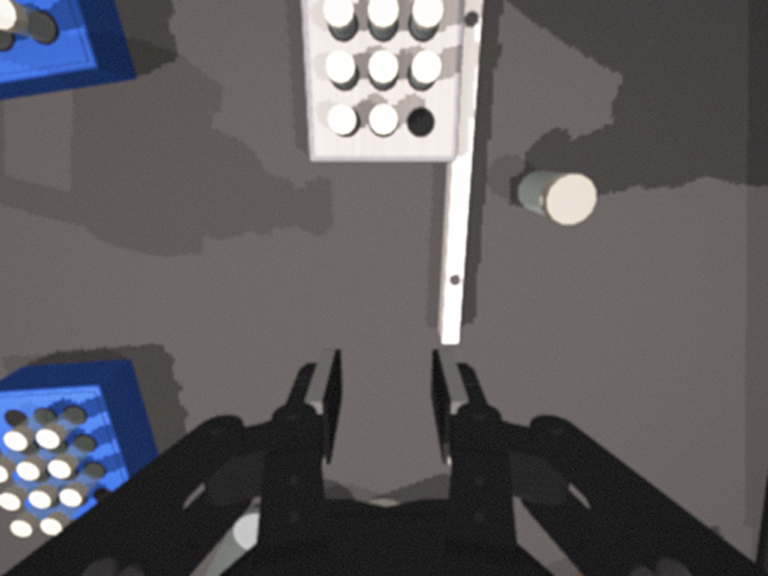

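View pics/top7.png

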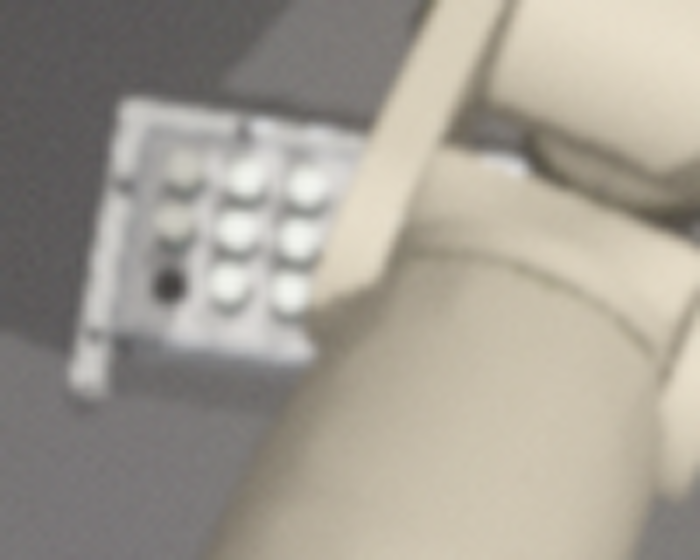

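The wrist view shows the rack's long side against the bar (edge at column ~460). The top view shows its left end against the short bar, with the rest hidden by the arm. I'll move to the near side to clear the view and set up a confirming touch.

Emit:
step_arm(
  commands=[
    [[-0.2,0.375,0],0.0455],
    [[-0.2,0.375,0],0.0455],
    [[-0.2,0.375,0],0.0455],
    [[-0.2,0.375,0],0.0455],
    [[-0.2,0.375,0],0.0455],
  ],
)

```text
time_s: 12.15
eef_pos: [565.5, -73.0, 167.7]
ee_rot: [0.616, 0.346, 0.618, -0.346]
force: [-0.3, -0.1, 0.3]
grip_width: 0.396
```

Emit:
step_arm(
  commands=[
    [[-0.2,0.375,0],0.0455],
    [[-0.2,0.375,0],0.0455],
    [[-0.2,0.375,0],0.0455],
    [[-0.2,0.375,0],0.0455],
    [[-0.2,0.375,0],0.0455],
  ],
  gripper=-0.4,
)

```text
time_s: 12.65
eef_pos: [525.5, 1.9, 167.8]
ee_rot: [0.698, 0.109, 0.7, -0.109]
force: [0.3, 1.1, -0.2]
grip_width: 0.701
```

Emit:
step_arm(
  commands=[
    [[0,0,0],0.044],
    [[0,0,0],0],
  ],
)

```text
time_s: 12.85
eef_pos: [525.9, 1.7, 168.1]
ee_rot: [0.704, 0.062, 0.705, -0.061]
force: [0.6, -0.6, 0.4]
grip_width: 0.697
```

```bash
python3 - <<'E'
from ov import *
s=ctrl.sense();print(s['eef_pos'],s['force'])
q=s['ee_rot']; M=R.from_quat([q[1],q[2],q[3],q[0]]).as_matrix(); print('jaw yaw',np.degrees(np.arctan2(M[1,1],M[0,1])))
for n,(a,b,e,f) in [('wrist',(0,384,0,512)),('side',(130,240,220,330)),('top',(130,210,205,305))]:
    d=cam(n); pickle.dump(d,open(n+'8.pkl','wb')); k=1.5 if n=='wrist' else 5.4 if n=='side' else 7
    cv2.imwrite(f'pics/{n}8.png',cv2.resize(d['image'][a:b,e:f],None,fx=k,fy=k,interpolation=cv2.INTER_CUBIC))
E
```

```text
[525.89004308   1.66934099 168.07743549] [ 0.64512036 -0.5823509   0.3750455 ]
jaw yaw 80.01474325421584
```

View pics/side8.png

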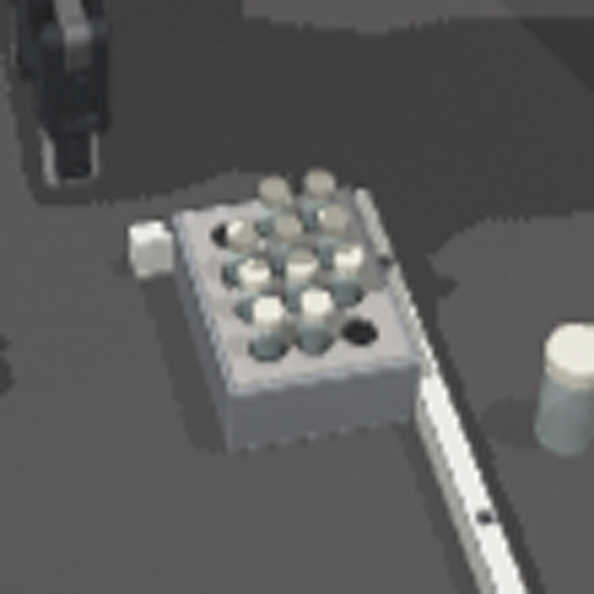

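View pics/wrist8.png

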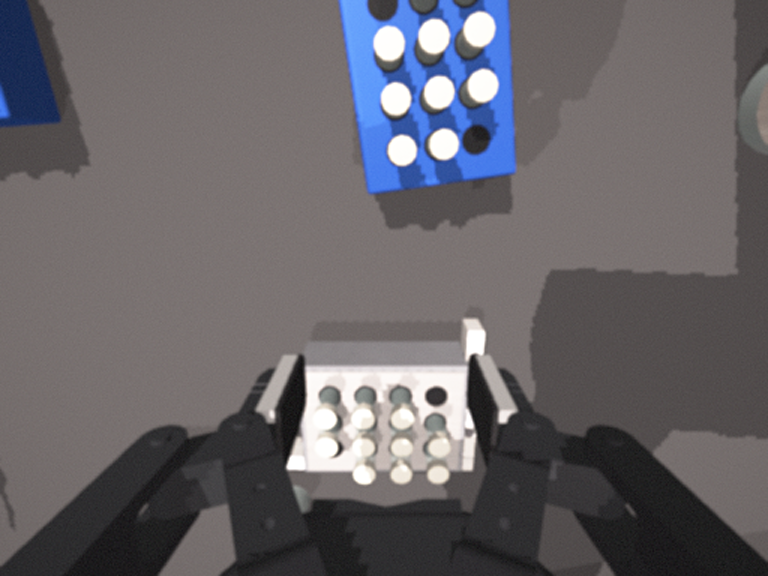

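View pics/top8.png

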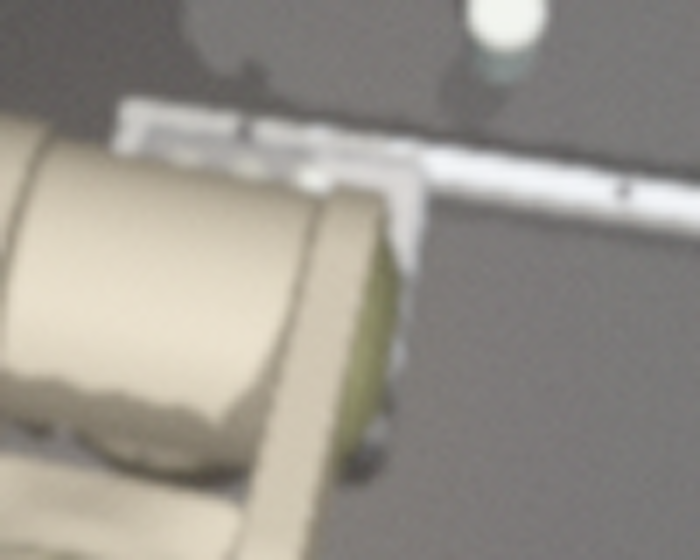

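Everything looks seated. I'll make one light confirming push against the near long side, with a narrower jaw to keep clear of the short bar.

Emit:
step_arm(
  commands=[
    [[-0.03,-0.147,-0.8],-0.004],
    [[0,0,-0.9],0],
    [[0,0,-0.9],0],
    [[0,0,-0.8],0],
    [[0,0,-0.23],0],
  ],
  gripper=0,
)

```text
time_s: 13.5
eef_pos: [523.6, -4.4, 20.8]
ee_rot: [0.702, 0.068, 0.706, -0.067]
force: [0.4, 0.1, -0.5]
grip_width: 0.504
```

Emit:
step_arm(
  commands=[
    [[0.25,-0.047,0],0],
    [[0.25,-0.047,0],0],
    [[0.25,-0.047,0],0],
    [[0.2,-0.038,0],0],
    [[0.1,-0.019,0],0],
  ],
)

```text
time_s: 14.0
eef_pos: [568.2, -12.7, 24.5]
ee_rot: [0.704, 0.067, 0.704, -0.067]
force: [-0.3, 0.4, 0.3]
grip_width: 0.501
```

Emit:
step_arm(
  commands=[
    [[0.06,-0.011,0],0],
    [[0.06,-0.011,0],0],
    [[0.04,-0.007,0],0],
    [[0.025,-0.005,0],0],
  ],
)

```text
time_s: 14.4
eef_pos: [574.3, -13.6, 23.9]
ee_rot: [0.703, 0.067, 0.704, -0.066]
force: [-5.4, -0.1, 4.3]
grip_width: 0.501
```

Emit:
step_arm(
  commands=[
    [[0.025,-0.005,0],0],
    [[0.025,-0.005,0],0],
  ],
)

```text
time_s: 14.6
eef_pos: [575.2, -13.4, 23.8]
ee_rot: [0.702, 0.067, 0.706, -0.066]
force: [-9.8, 4.2, 8.9]
grip_width: 0.501
```

Emit:
step_arm(
  commands=[
    [[0.025,-0.005,0],0],
    [[0.02,-0.004,0],0],
  ],
)

```text
time_s: 14.8
eef_pos: [575.4, -13.3, 23.8]
ee_rot: [0.701, 0.066, 0.707, -0.066]
force: [-21.2, 5.3, 16.7]
grip_width: 0.496
```

Emit:
step_arm(
  commands=[
    [[-0.25,0.047,0],0],
    [[-0.35,0.065,0],0],
    [[-0.4,0.075,0.2],0],
    [[-0.2,0,0.9],0],
    [[0,0,0.9],0],
  ],
)

```text
time_s: 15.3
eef_pos: [529.2, -6.7, 104.4]
ee_rot: [0.703, 0.067, 0.705, -0.066]
force: [0.3, 0.1, 0.5]
grip_width: 0.502
```

Emit:
step_arm(
  commands=[
    [[-0.3,0.8,0.9],0],
    [[-0.3,0.9,0.9],0],
    [[-0.3,0.9,0],0],
    [[-0.3,0.9,0],0],
    [[-0.3,0.9,0],0],
  ],
)

```text
time_s: 15.8
eef_pos: [470.4, 168.7, 174.7]
ee_rot: [0.704, 0.067, 0.704, -0.067]
force: [1.1, 0.5, -0.5]
grip_width: 0.502
```

Emit:
step_arm(
  commands=[
    [[-0.3,0.9,0],0],
    [[-0.3,0.9,0],0],
    [[-0.3,0.9,0],0],
    [[-0.3,0.9,0],0],
    [[0,0,0],0],
  ],
)

```text
time_s: 16.3
eef_pos: [421.4, 314.5, 174.3]
ee_rot: [0.704, 0.065, 0.704, -0.065]
force: [1.3, -0.1, -0.1]
grip_width: 0.499
```

```bash
python3 - <<'E'
from ov import *
s=ctrl.sense();print(s['eef_pos'],s['force'])
for n,(a,b,e,f) in [('side',(130,240,220,330)),('top',(130,210,205,305))]:
    d=cam(n); pickle.dump(d,open(n+'9.pkl','wb')); k=5.4 if n=='side' else 7
    cv2.imwrite(f'pics/{n}9.png',cv2.resize(d['image'][a:b,e:f],None,fx=k,fy=k,interpolation=cv2.INTER_CUBIC))
    cv2.imwrite(f'pics/{n}9full.png',d['image'])
E
```

```text
[421.36560802 314.52459956 174.31516148] [ 1.30199098 -0.07450822 -0.06617602]
```

View pics/side9.png

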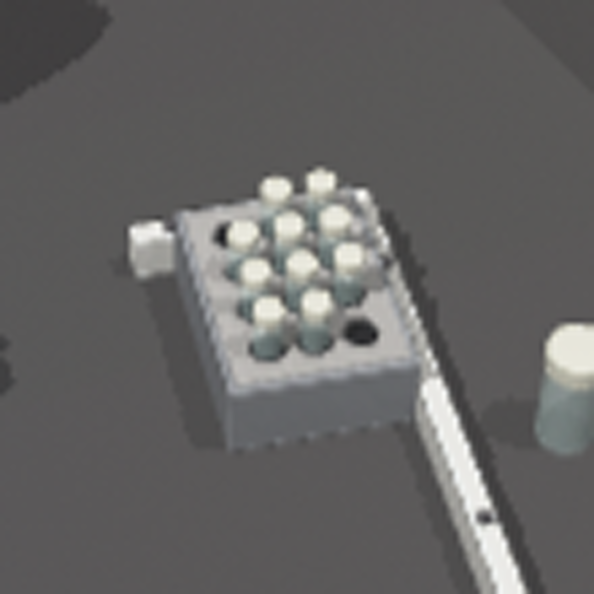

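View pics/top9.png

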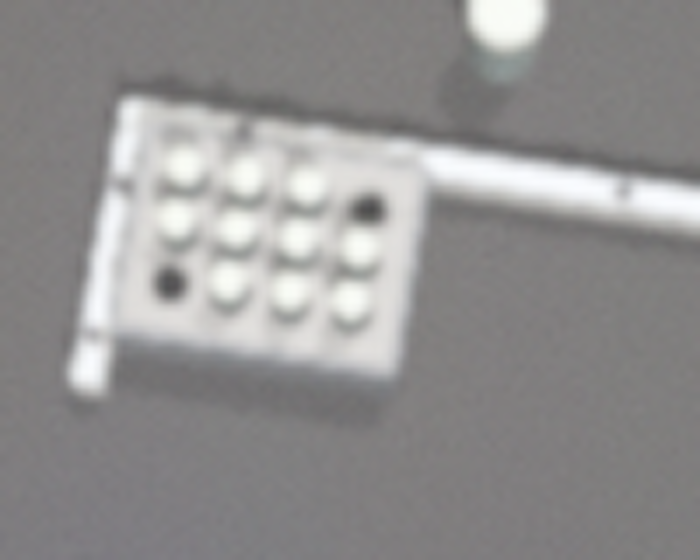

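View pics/top9full.png

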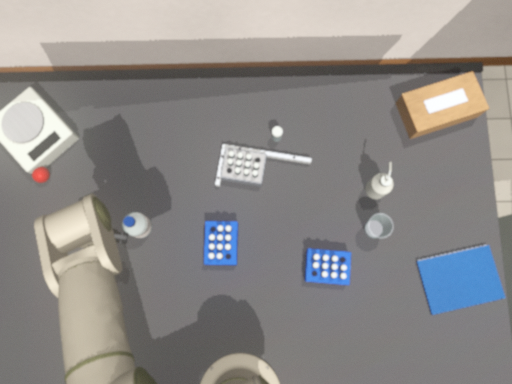

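The arm passed over the reagent bottle with about 20 mm of height to spare. The bottle is still at pixel (136,226), where it began. Last check is a numeric fit of the seated rack.

```bash
python3 - <<'E'
from ov import *
t=pickle.load(open('top9.pkl','rb')); s=pickle.load(open('side9.pkl','rb')); t0=pickle.load(open('top0.pkl','rb'))
a=-.187; c=np.array([[np.cos(a),-np.sin(a)],[np.sin(a),np.cos(a)]])
for nm,d,k,o,pts in [('top',t,7,(205,130),[(432,158),(397,382),(112,330)]),('side',s,5.4,(220,130),[(180,213),(233,390),(422,362)])]:
    P=[w(d,o[0]+(u+.5)/k-.5,o[1]+(v+.5)/k-.5,42)[:2] for u,v in pts]
    for p in P: print(nm,(c.T@(p-[688,31])).round(1))
dock=(688,31,a); m=np.array([688,31])+c@[-45,-60]
over('pics/f.png',t,dock,(*m,a),(130,210,205,305),7)
# bystanders: pixel differences start/end around them
for n,(u,v) in {'bottle':(136,225),'wash':(380,187),'beaker':(379,226),'vial':(277,132)}.items():
    A=t0['image'][v-14:v+14,u-14:u+14].astype(np.float32).mean(2);B=t['image'][v-14:v+14,u-14:u+14].astype(np.float32).mean(2)
    print(n,cv2.phaseCorrelate(A,B))
E
```

```text
top [   2.2 -119.1]
top [ -92.7 -120.5]
top [-90.7  -2.4]
side [-90.    0.2]
side [ -90.5 -116.3]
side [  -2.7 -118.3]
bottle ((-0.08912511847786675, -0.13618204315408633), 0.8553391414218479)
wash ((-0.04122276259331592, -0.017024267724623954), 1.005810298787223)
beaker ((0.0062814161255975165, -0.04479372836982698), 0.9691416274176704)
vial ((0.026057875434643663, 0.020828645737585916), 0.9436779589123196)
```

View pics/f.png

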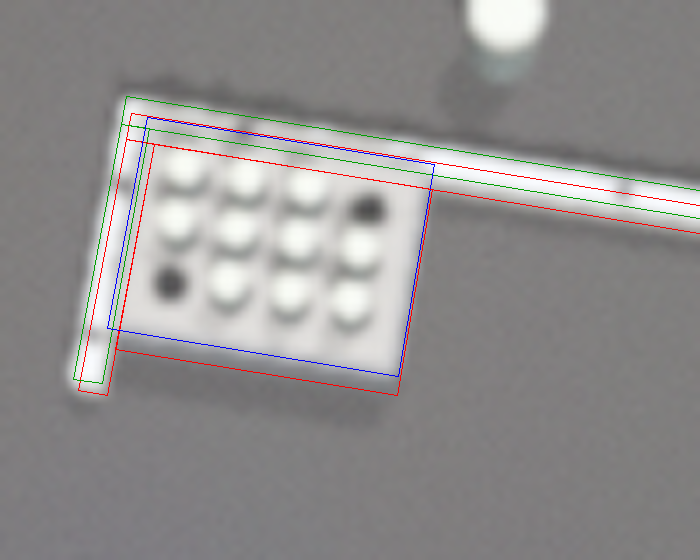

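```bash
python3 -c "
from rig import ctrl,ticket
print(ctrl.sense()['dq'].round(4)); print(ticket.finish_job())"
```

```text
[-0.0367 -0.0063  0.0079 -0.0043  0.0001 -0.005 ]
the job is handed in; nothing more can be done
None
```

The rack appears to be home in the dock corner, and I handed the job in at about 16 s of the 61 s allowed. The hand-in reports no verdict.

- **What I did:** I pushed the grey rack's near long side with two spread fingers, which straightened it and put it against the long bar. I then pushed its right end along the bar to the short bar, and finished with a light second push on the long side. The fingers then moved well clear.
- **Seating by force:** each push ended in a clear rise of 20–24 N. Both pushes against the long bar stopped at the same place, within about 0.3 mm.
- **Seating by camera:** the final top and side views match the fully seated pose within about 2–4 mm. That is the limit of my pixel reading, so the images alone cannot prove every gap is under 4 mm; the force stops are the stronger evidence.
- **Where the readings disagreed:** the right end of the rack came out at −116 to −120.5 mm along the dock, against −120 expected, depending on the view.
- **Bystanders:** the bottles, beaker and loose vial moved less than 0.2 pixel (about 0.5 mm) between the first and last top views.
- **Close pass:** on the last retreat the arm went over the reagent bottle with about 20 mm of clearance. The bottle stayed where it was.
- **Vials:** I saw no contact with the vials in the pictures I took.

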